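# Trip-test the studio power box and latch its cover

## Robot

A 7-joint arm with a two-finger parallel gripper is mounted at the origin on the work surface. World frame = base frame: x ahead of the robot, y to its left, z up, the work surface at z = 0. Lengths are in mm, angles in rad, forces in N, time in s.
With the tool pointing down it reaches from about 400 to 850 mm from the base axis. Payload 4.5 kg.
Tool frame: the origin (TCP) lies midway between the tips of the shut fingers; the grasp point (between the pads) lies 19 mm behind it; z points along the fingers, y is the line along which they close (so a half turn about z gives the same grasp; the last joint's range is limited). The gripper opens to 88 mm and grips with 3 to 60 N. Pads are 18 mm wide; open, the fingers measure 123 mm over their backs; the gripper's body (75 mm by 187 mm) begins 45 mm behind the grasp point.
Start: joints at [-1.148, 0.689, -0.195, 1.565, 0.157, 0.902, -0.215], TCP at [236.907, 578.387, 204.943] pointing down, gripper open.
Joint ranges: [-3.01, 3.01], [-0.46, 2.08], [-1.47, 1.51], [0.13, 2.56], [-1, 4.14], [0.04, 2.09], [-2.66, 2.66]. Speed limits (rad/s): [2.57, 2.57, 3.14, 3.14, 3.14, 3.14, 3.14].

## Interface

Orientations are given as [roll, pitch, yaw] about the fixed x, y, z axes, in that order (R = Rz(yaw) Ry(pitch) Rx(roll)).
In Python, from plant import get_state, imaging, workorder gives the robot as it stands.
- The arm moves only by the shell command python3 -m crank 'ROWS' [OPENING]. ROWS is text: rows parted by semicolons, each of 6 numbers parted by spaces: the shift along the tool's x, y, z in m, then the turn, a rotation vector about the tool's x, y, z in degrees. A call has 1 to 10 rows; each row is the pose to reach, as a shift and turn from the pose commanded when the call began, along the tool's axes at that moment; what a row does not reach only later rows make up. A row lasts 1/10 s, in which the tool goes at most 50 mm and 8.59 degrees, less where a joint would pass 70% of its speed; a pose out of reach is approached as far as the arm can. A call with a gripper value outside its range is refused whole. OPENING is the opening in per cent of the stroke, from 0 (shut) to 100 (fully open), set as the call begins (- or left out, the last holds). The fingers move at their own pace and stop on an object; the grip force is fixed at half the most. Time passes only in rows, so rows that repeat a pose let the fingers close. It gives the time, the measured TCP pose, the force, the opening and the grip force at its end, in the units of the state.
- get_state(): the state, without advancing time (a new reading comes with each control period).
- imaging.read_camera(name): name is "scene" or "top" or "wrist"; returns the picture (400x640x3 uint8, red, green, blue); there is no depth.
- imaging.calibration(name): a dict with "vfov" (degrees; the focal length in pixels is half the picture's height over the tangent of half this angle, whatever the lens; pixels are square), "cx", "cy" (the principal point, pixels), "R" (3x3) and "t" (3): a world point X has camera coordinates R X + t. Camera axes: x right, y down, z forward; pixel columns grow to the right and rows downward; lengths in mm; the calibration is good to about 2 mm. A picture is of the moment at which its call begins: read the wrist's pose just before it. calibration takes no time and is no camera call; for the wrist camera it gives the pose at the moment of the call.
- workorder.sign_off(): hands the job in; it is judged then, once.
The state is a dict: "clock": time; "joints": joint angles; "qd": joint speeds; "effort": joint torques, N m; "tcp_pos": TCP position; "ee_rot": TCP orientation; "ft_force": force on the tool from outside, world axes, zero at the start; "torque": the same for the moment, N m; "width": finger opening in mm; "grip_force": force on a finger pad.
Only numpy, scipy, OpenCV 4.12 (cv2) and the standard library are available. Lean on these libraries where they do the work, as an engineer would, in place of code of your own. Each camera call takes 0.05 s, during which the arm holds its last target. There are 200 camera calls.

## Task

Do the safety check of the power box on the packing desk: press its test button so that the wide trip lever drops, then lift that lever back up until it stays up by itself. Then swing the cover shut and push its free edge, firmly but never with more than about 35 N, until the sprung latch snaps in and holds; let go of everything, and do not shift the other things lying on the desk.

Things in the scene. Friction and masses are not known exactly. Their poses are not given: they have to be found in the camera images.
- face_mid (a point): Centre of the sloped face of the power box, a grey desk console 150 mm deep screwed to the desk; the face slopes 0.35 rad towards the robot, 95 mm above the desk here. x: up the slope, away from the robot; y: to the box's left; z: straight out of the face. 'Face' below means this frame. The open well spans x -70 to 70, y -80 to 100 mm; rim at z -3 mm, walls 5 mm thick.
- modules_mid (a point): Middle of the row of white modules in the well, on their upper faces (face z -28 mm, for x -23 to 23; shoulders at z -37 out to x 42 mm; well floor at z -54). Axes as face_mid. The wide module (face y -58 to 14 mm) has the test button and trip lever; three narrow ones (face y 26, 45, 64 mm) have small fixed black toggles, 10 mm square and 7 mm high, that play no part.
- button_top (a point): Centre of the upper face of the test button, a round black cap 14 mm across standing 8 mm proud of the wide module, at face x 0, y -45, z -20 mm. It is pressed straight into the face (-z of face_mid).
- button (a joint): Travel of the test button in m: 0 out, 0.0055 fully in. It springs back; it takes about 2 N to start and about 5 N to bottom. It releases the lever at about 3 mm and must still be in while the lever falls (0.2 s).
- lever_tip (a point): Middle of the free end of the trip lever, a black paddle 24 mm wide (along face y), 6 mm thick, 26 mm long from its pivot. Pivot axis: along face y through x 0, y -3, z -32 mm. Set (up), it leans 0.5 rad off the face's normal towards face +x; dropped, 0.5 rad towards face -x, to the robot.
- lever (a joint): Angle of the trip lever in rad: 0 up and set, about 1.0 fully dropped. A spring pulls it down; only the test button releases it. To reset, push its free end up towards face +x (2 to 6 N at the tip) a little past 0, to its stop at -0.14, so that a hidden catch engages (stiffer over the last bit); it then stays near 0 when let go.
- cover_hinge (a point): Middle of the cover's hinge line, which runs along face x on the box's left edge at face y 105, z 0 mm. The cover is a grey panel 150 mm along the hinge by 188 mm, 6 mm thick. This frame turns with the cover: -y runs from the hinge to the free edge, z out of the outer side. Inner side at z 0, outer side at z 6 mm.
- cover_press (a point): The place to push: a point on the cover's outer side, 180 mm from the hinge line, just short of the free edge and beside the latch. Axes as cover_hinge.
- cover (a joint): Opening of the cover in rad: 0 to 0.065 latched, 1.57 square to the face, 1.9 end stop. A stiff hinge (0.25 N m) holds it anywhere. Starting at 0.14 to 0.075 rad the tongue's slope rides on the strike and resists with 7 to 14 N at the free edge, then snaps in; 1 to 2 mm further a rubber stop is met. Strike and stop sit up to 12 mm higher on some boxes, unmeasured: feel for the end.
- tongue_tip (a point): Tip of the latch tongue, a steel wedge 18 mm wide standing 8 mm out of the dark latch housing (30 mm wide, reaching 15 mm beyond the panel) on the cover's free edge; its slope faces into the box. It catches under a steel strike bar held between two ears on the right side of the box.
- tongue (a joint): How far the tongue is pushed back in m: 0 fully out (before it meets the strike and again once snapped in), up to about 0.006 while it rides over the strike.
- marker: Black and grey marker pen lying on the desk, 125 x 14 x 14 mm; origin under its middle. A bystander.
- tape: Cardboard-brown roll of tape lying flat, 68 mm across, 24 mm high; origin under its centre. A bystander.
- stamp: Wooden hand stamp, base 50 x 36 mm, 64 mm high with its turned handle; origin under its centre. A bystander.
- ink: Ink jar with black cap, 52 mm across, 75 mm high; origin under its centre. A bystander.
- stapler: Black stapler, 130 x 34 x 42 mm; origin under its centre. A bystander.
- mug: White ceramic mug, 80 mm across, 90 mm high; origin under its centre. A bystander.
- tin: Flat tin with paper label, 66 mm across, 45 mm high; origin under its centre. A bystander.

How it is judged:
By the outcome, as a careful person would: the job done as asked, in the order asked, and still so for the second after the job is handed in, with the robot touching nothing.
It also fails if it takes over 64 s, if anything falls off the work surface, if the arm or the gripper's body presses on something with over 40 N, if the wrist force passes 120 N, or if a joint passes its speed limit or range.

## Working session

There is one attempt and no reset: what is moved stays moved. The work goes in short steps, Python scripts to look and compute and a shell command to move; the robot and the scene stay as the last step left them, time stands still between calls to the robot, and variables do not carry over. Pictures are saved under pics/ and viewed, at most 10 in all, crops included, and the job is handed in when it is done.

```bash
ls; mkdir -p pics; python3 - <<'E'
from plant import get_state, imaging
import cv2,numpy as np
for n in ("scene","top"):
    im=imaging.read_camera(n); cv2.imwrite(f"pics/{n}0.png",im[:,:,::-1])
    c=imaging.calibration(n); print(n,c)
s=get_state(); print(s)
E
```

```text
pics
scene {'vfov': 43.94179745518201, 'cx': 318.4261043581135, 'cy': 197.89088775263605, 'R': array([[ 0.79776483,  0.6029649 ,  0.00214681],
       [ 0.43701397, -0.57573971, -0.69104455],
       [-0.4154396 ,  0.55222922, -0.72280898]]), 't': array([-458.82170408, -186.53169862, 1262.40017936])}
top {'vfov': 50.719016463253624, 'cx': 322.35813319233193, 'cy': 200.0404723898965, 'R': array([[ 0.01875306, -0.9998202 , -0.00280763],
       [-0.98931339, -0.01814974, -0.1446707 ],
       [ 0.14459373,  0.00549065, -0.98947587]]), 't': array([ 13.37000947, 565.84062064, 950.81996252])}
{'clock': 0.1, 'joints': array([-1.14818815,  0.6898929 , -0.19453343,  1.56619433,  0.15730711,
        0.9025047 , -0.21510472]), 'qd': array([ 0.00091418, -0.00203424, -0.00058948, -0.00276909, -0.00079392,
       -0.00091016,  0.00137579]), 'effort': array([-2.59540393e-03, -5.28499603e+01, -1.27176035e+00, -1.53838670e+01,
       -5.27223840e-02,  1.92528561e-03,  3.85692988e-05]), 'tcp_pos': array([236.73930165, 577.78019807, 204.20729915]), 'ee_rot': array([-3.13998955e+00,  1.13987583e-04,  2.75286526e+00]), 'ft_force': array([ 0.81620189, -0.1308232 , -0.23885677]), 'torque': array([ 0.02730484,  0.03219271, -0.02301641]), 'grip_force': 0.0, 'width': 87.78788114032837}
```

View pics/scene0.png

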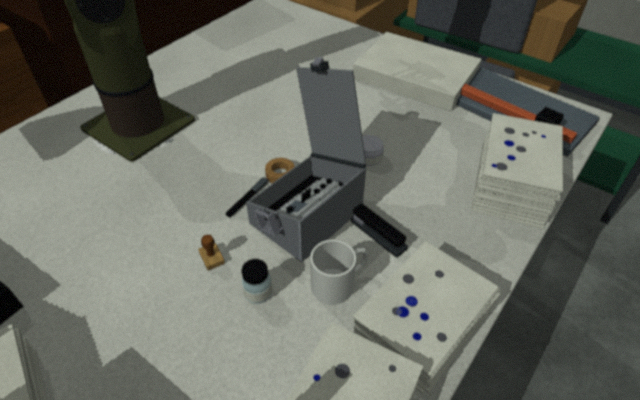

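View pics/top0.png

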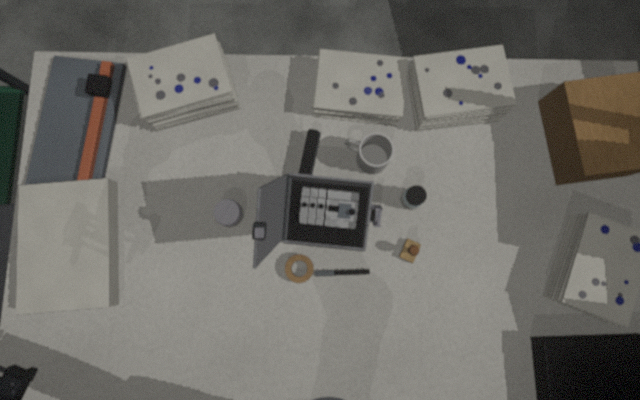

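The scene view shows the grey box around (305,205) with its cover standing open on the far side, and bystanders all round it. In the top view the box spans about cols 285–372 and rows 175–248, with the cover on the left at 255–287. Next I'll crop closer and cast rays.

```bash
cat > h.py <<'E'
import numpy as np, cv2
from plant import get_state, imaging
from scipy.spatial.transform import Rotation as Ro
def cal(n):
    c=imaging.calibration(n); return dict(c,f=200/np.tan(np.radians(c["vfov"]/2)))
def ray(c,u,v):
    R=np.array(c["R"]);t=np.array(c["t"])
    d=R.T@np.array([(u-c["cx"])/c["f"],(v-c["cy"])/c["f"],1]); return -R.T@t,d
def onplane(c,u,v,p0,n):
    o,d=ray(c,u,v); return o+d*(np.dot(np.array(p0)-o,n)/np.dot(d,n))
def proj(c,X):
    x=np.array(c["R"])@np.array(X)+c["t"]; return c["cx"]+c["f"]*x[0]/x[2],c["cy"]+c["f"]*x[1]/x[2]
def faceR(yaw,s=0.35):
    # face x up the slope away, y left, z out; slopes towards robot
    return Ro.from_euler('z',yaw).as_matrix()@Ro.from_euler('y',-s).as_matrix()
E
python3 - <<'E'
from h import *
c=cal("top")
for p in [(328,212)]: print(onplane(c,*p,[0,0,90],[0,0,1]))
im=cv2.imread("pics/top0.png"); cv2.imwrite("pics/topc.png",cv2.resize(im[165:285,245:405],None,fx=5,fy=5,interpolation=cv2.INTER_CUBIC))
E
```

```text
[531.70606918  10.53949832  90.        ]
```

View pics/topc.png

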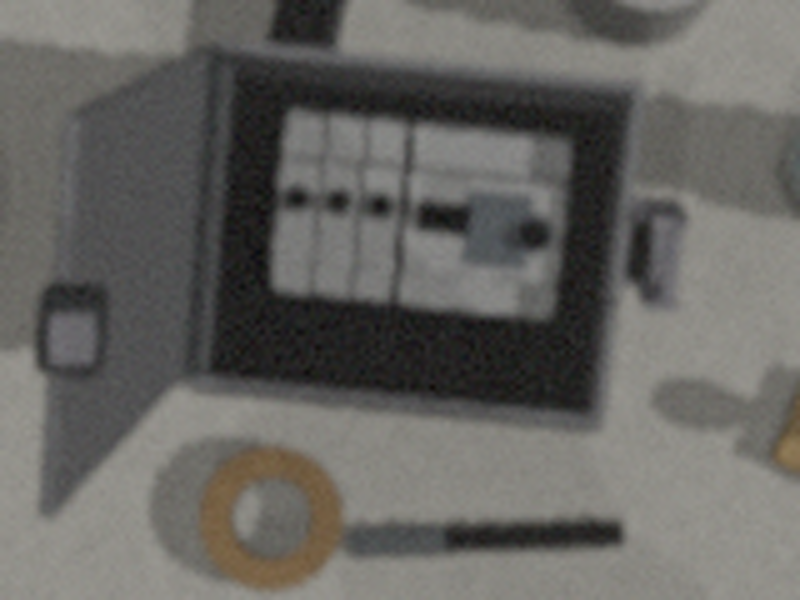

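The crop shows the toggles at crop (297,198), (338,201) and (380,206), the lever at (440,216), the button at (536,233), and the free edge of the cover from (70,115) to (45,515). I'll work out the pose from these.

```bash
python3 - <<'E'
from h import *
from scipy.optimize import least_squares
c=cal("top"); P=lambda u,v:(245+u/5-.4,165+v/5-.4)
pts=[((0,64,-21),(297,198)),((0,45,-21),(338,201)),((0,26,-21),(380,206)),((0,-45,-20),(536,233)),
 ((-75,105,-3),(190,385)),((-75,-85,-3),(600,425)),((75,-85,-3),(637,85)),((75,105,-3),(207,50))]
def f(p,r=False):
    R=faceR(p[2]); e=[]
    for q,(u,v) in pts:
        a=proj(c,np.array([p[0],p[1],95])+R@q); b=P(u,v); e+=[a[0]-b[0],a[1]-b[1]]
    return np.array(e)
s=least_squares(f,[530,10,-.1],loss='soft_l1'); print(s.x); print(f(s.x).reshape(-1,2).round(1))
p=s.x;R=faceR(p[2]);F=np.array([p[0],p[1],95])
for n,q in dict(button=(0,-45,-20),levertip=(26*np.sin(.5),-3,-32+26*np.cos(.5)),hinge=(0,105,0)).items(): print(n,F+R@q)
# cover angle from free edge corners
H=np.array([0,105,0])
def g(t):
    e=[]
    for x,(u,v) in ((75,(72,113)),(-75,(45,515))):
        a=proj(c,F+R@(H+[x,-188*np.cos(t[0]),188*np.sin(t[0])])); b=P(u,v); e+=[a[0]-b[0],a[1]-b[1]]
    return np.array(e)
t=least_squares(g,[1.6]);print("cover",t.x,g(t.x).round(1)); th=t.x[0]
for x in(75,0,-75):print(F+R@(H+[x,-188*np.cos(th),188*np.sin(th)]))
print("faceR",R.round(3))
w=cal("wrist");S=get_state();Rt=Ro.from_euler('xyz',S['ee_rot']).as_matrix();cw=-np.array(w['R']).T@w['t']
print("cam in tool",Rt.T@(cw-S['tcp_pos']),"\n",(np.array(w['R'])@Rt).round(2),w['vfov'])
E
```

```text
[ 5.32422527e+02  3.07994568e+00 -7.28764304e-02]
[[-0.6  2.6]
 [-0.5  2.8]
 [-0.5  2.5]
 [-0.4  0.1]
 [-0.4 -2.5]
 [ 1.4 -2.7]
 [ 1.3 -0.3]
 [ 0.7 -1. ]]
button [535.98574301 -42.29995137  76.21254574]
levertip [547.02277469  -0.99394002  90.64812122]
hinge [540.06778102 107.80124292  95.        ]
cover [1.71709005] [-0.5  0.2  0.4  0.5]
[548.72225542 134.64757454 295.43296773]
[478.45630607 139.77739076 269.71563217]
[408.19035673 144.90720699 243.99829661]
faceR [[ 0.937  0.073 -0.342]
 [-0.068  0.997  0.025]
 [ 0.343  0.     0.939]]
cam in tool [  68.97137636    1.42042399 -181.15906598] 
 [[-0.    1.    0.  ]
 [-0.96 -0.   -0.27]
 [-0.27 -0.    0.96]] 65.7600870653138
```

```bash
cat >> h.py <<'E'
import json,os
FP=json.load(open('face.json')) if os.path.exists('face.json') else [532.4,3.1,95,-0.08]
def F(): return np.array(FP[:3]),faceR(FP[3])
def face(q): o,R=F(); return o+R@np.array(q,float)
def go(p,R):
    "shift (m) / turn (deg) from present measured pose to p,R"
    S=get_state();Rt=Ro.from_euler('xyz',S['ee_rot']).as_matrix()
    print("shift",(Rt.T@(np.array(p)-S['tcp_pos'])/1000).round(4),"turn",np.degrees(Ro.from_matrix(Rt.T@R).as_rotvec()).round(1))
def TR(tilt=0): # tool x=-face x, y=face y, z=-face z, then turned by tilt about face y
    return F()[1]@np.diag([-1.,1,-1])@Ro.from_euler('y',tilt).as_matrix()
def inface():
    S=get_state();o,R=F();Rt=Ro.from_euler('xyz',S['ee_rot']).as_matrix()
    print("t",round(S['clock'],2),"face",(R.T@(S['tcp_pos']-o)).round(1),"F",(R.T@S['ft_force']).round(1),"ang",np.degrees(Ro.from_matrix(TR().T@Rt).as_rotvec()).round(1),"w",round(S['width'],1))
def snap(n,name):
    c=cal(n);im=imaging.read_camera(n);cv2.imwrite(f"pics/{name}.png",im[:,:,::-1]);json.dump({k:(v.tolist() if hasattr(v,'tolist') else v) for k,v in c.items()},open(f"pics/{name}.json","w"));return c,im
E
python3 - <<'E'
from h import *
S=get_state();Rt=Ro.from_euler('xyz',S['ee_rot']).as_matrix()
print(face((-40,-10,150)))
go([400,60,400],TR())
go(face((-40,-10,150)),TR())
E
```

```text
[4.42875952e+02 2.45156254e-01 2.22189995e+02]
shift [-0.3473 -0.4176 -0.1951] turn [ -3.2 -19.9 -17.5]
shift [-0.4097 -0.4563 -0.0172] turn [ -3.2 -19.9 -17.5]
```

```bash
python3 -m crank '0 0 -0.05 0 0 0; 0 0 -0.1 0 0 0; -0.02 -0.02 -0.15 -1 -6 -5; -0.05 -0.06 -0.19 -2 -12 -10; -0.08 -0.1 -0.195 -3.2 -19.9 -17.5; -0.11 -0.14 -0.195 -3.2 -19.9 -17.5; -0.14 -0.18 -0.195 -3.2 -19.9 -17.5; -0.17 -0.21 -0.195 -3.2 -19.9 -17.5; -0.2 -0.24 -0.195 -3.2 -19.9 -17.5; -0.23 -0.28 -0.195 -3.2 -19.9 -17.5' 0
python3 - <<'E'
from h import *
inface(); go([400,20,400],TR()); go(face((-40,-10,150)),TR())
E
```

```text
clock: 1.1
tcp_pos: [343.4, 232.4, 399.8]
ee_rot: [3.14, 0.351, 3.061]
ft_force: [2.3, -0.4, 0.4]
width: 10.4
grip_force: 0.0
t 1.1 face [-89.6 213.5 357.2] F [ 2.4 -0.3 -0.4] ang [-0.1 -0.   0. ] w 10.4
shift [-0.0691 -0.2072  0.0247] turn [ 0.1  0.  -0. ]
shift [-0.0496 -0.2238  0.2069] turn [ 0.1  0.  -0. ]
```

```bash
python3 -m crank '-0.01 -0.045 0 0 0 0; -0.02 -0.09 0 0 0 0; -0.03 -0.135 0 0 0 0; -0.04 -0.18 0 0 0 0; -0.05 -0.215 0.02 0 0 0; -0.05 -0.224 0.06 0 0 0; -0.05 -0.224 0.11 0 0 0; -0.05 -0.224 0.16 0 0 0; -0.05 -0.224 0.207 0 0 0; -0.05 -0.224 0.207 0 0 0' 0
python3 - <<'E'
from h import *
inface(); snap("wrist","w1"); inface()
E
```

```text
clock: 2.1
tcp_pos: [438.9, 0.7, 215.7]
ee_rot: [-3.139, 0.331, 3.06]
ft_force: [0.0, -0.6, 1.0]
width: -0.1
grip_force: 0.0
t 2.1 face [-45.9  -9.9 145.3] F [ 0.4 -0.6  0.9] ang [0.2 1.1 0.1] w -0.1
t 2.15 face [-41.7  -9.3 148.3] F [ 1.2 -0.5  0.2] ang [0.1 0.4 0.1] w 0.4
```

View pics/w1.png

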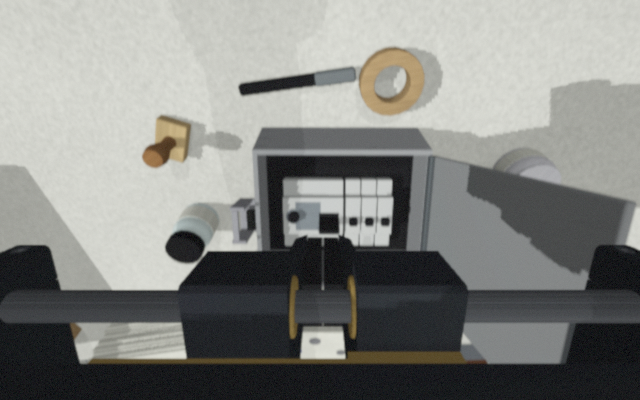

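The wrist view shows the well, with the button at (294,215), the lever at (328,222), the toggles at (352–385, 221), the well corners and the fingertips at (322,245). The arm was still settling in that frame, so I'll take a still one and measure blob centres.

```bash
python3 -m crank '0.006 0 0 0 0 0; 0.006 0 0 0 0 0; 0.006 0 0 0 0 0;0.006 0 0 0 0 0' 0
python3 - <<'E'
from h import *
inface(); c,im=snap("wrist","w2"); inface()
cv2.imwrite("pics/w2c.png",cv2.resize(im[110:260,230:450,::-1],None,fx=3.6,fy=3.6,interpolation=cv2.INTER_CUBIC))
g=cv2.cvtColor(im,cv2.COLOR_RGB2GRAY); m=(g<60).astype(np.uint8); m[:195]=0;m[245:]=0;m[:,:280]=0;m[:,400:]=0
n,l,st,ce=cv2.connectedComponentsWithStats(m)
for i in range(1,n):
    if st[i,4]>15: print(st[i],ce[i].round(1))
print(np.percentile(g[195:245,280:400],[2,10,30,50,90]))
E
```

```text
clock: 2.55
tcp_pos: [438.9, 3.6, 225.2]
ee_rot: [3.138, 0.352, 3.062]
ft_force: [0.3, 0.1, 0.1]
width: 0.3
grip_force: 0.0
t 2.55 face [-42.9  -7.  154.3] F [0.3 0.2 0. ] ang [-0.2 -0.1 -0. ] w 0.3
t 2.6 face [-43.2  -7.1 153.9] F [-0.   0.1  0.5] ang [-0.2 -0.  -0. ] w 0.6
[ 280  195  120   50 1193] [359.4 229.1]
[285 203  11  10  86] [290.3 207.7]
[316 205  18  19 327] [324.5 214.4]
[346 209   6   7  40] [348.5 212.2]
[361 209   7   7  42] [364. 212.]
[377 209   7   7  42] [379.8 212.1]
[ 20.   26.9  67.  141.  204. ]
```

View pics/w2c.png

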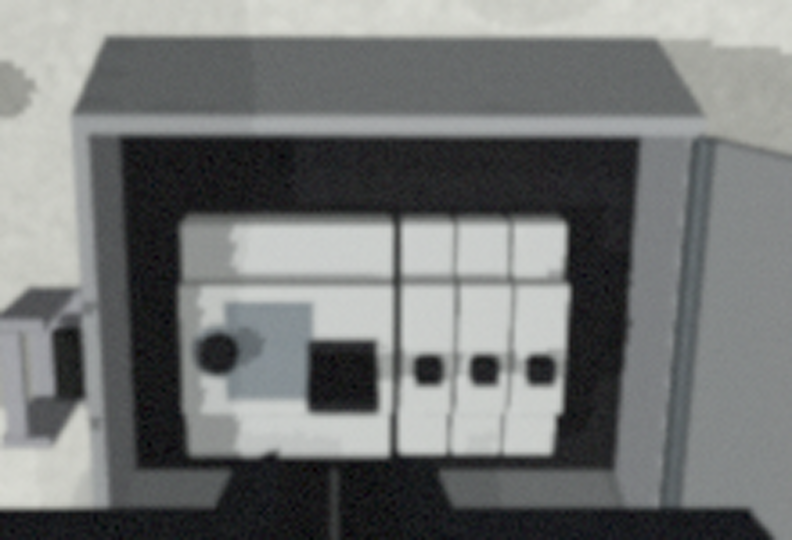

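The still crop shows the button at full-image (290.3,207.7), the lever at (324.5,214.4), the toggles on row 212, the module front edge at crop row 283 and the rim corners at crop (77,115) and (703,118). The toggles' x isn't given, so I'll fit without their rows.

```bash
python3 - <<'E'
from h import *
from scipy.optimize import least_squares
w=json.load(open('pics/w2.json')); t=cal("top")
Pw=lambda u,v:(230+u/3.6-.36,110+v/3.6-.36); Pt=lambda u,v:(245+u/5-.4,165+v/5-.4)
lt=np.array([26*np.sin(.5),-3,-32+26*np.cos(.5)])
obs=[(w,(0,-45,-20),(290.3,207.7),1,1),(w,lt,(324.5,214.4),1,.3),
 (w,(-23,-58,-28),Pw(180,283),1,1),(w,(-23,70,-28),Pw(572,284),0,1),(w,(23,-58,-28),Pw(187,413),1,1),
 (w,(-42,-58,-37),Pw(180,215),1,1),
 (w,(-75,-85,-3),Pw(77,115),1,1),(w,(-75,105,-3),Pw(703,118),1,1),(w,(-70,0,-3),Pw(380,137),0,1),
 (w,(0,64,-21),(379.8,212),1,0),(w,(0,45,-21),(364,212),1,0),(w,(0,26,-21),(348.5,212),1,0),
 (t,(0,-45,-20),Pt(536,231),1,1),(t,(75,-85,-3),Pt(637,85),1,1),(t,(75,105,-3),Pt(207,50),1,1),
 (t,(0,64,-21),Pt(297,198),1,0),(t,(0,26,-21),Pt(380,206),1,0),(t,(-75,-85,-3),Pt(600,412),1,1),(t,(-75,105,-3),Pt(190,380),1,1),]
def f(p):
    R=faceR(p[2]);e=[]
    for c,q,(u,v),a,b in obs:
        x=proj(c,np.array([p[0],p[1],95])+R@np.array(q)); e+=[a*(x[0]-u),b*(x[1]-v)]
    return np.array(e)
s=least_squares(f,[532,3,-.08],loss='soft_l1');print(s.x);print(f(s.x).reshape(-1,2).round(1).tolist())
b=least_squares(lambda p:f(p)[:24],[532,3,-.08],loss='soft_l1');print("wrist only",b.x, f(b.x)[:24].reshape(-1,2).round(1).tolist())
json.dump([b.x[0],b.x[1],95,b.x[2]],open('face.json','w'))
E
```

```text
[ 5.29497654e+02  3.89210517e+00 -7.13120556e-02]
[[-0.4, -0.1], [0.6, 1.7], [-0.6, -0.8], [-0.0, -1.9], [-0.9, -0.8], [-0.4, 1.1], [-2.4, 4.5], [0.0, 2.2], [-0.0, 2.4], [1.0, -0.0], [1.0, -0.0], [0.6, -0.0], [-0.8, 1.7], [0.9, 1.0], [0.2, 0.3], [-1.0, 0.0], [-0.9, 0.0], [1.1, 1.1], [-0.8, -0.1]]
wrist only [ 5.28634658e+02  3.99042466e+00 -7.67338812e-02] [[-0.5, -0.8], [0.6, 1.6], [-0.6, -1.6], [-0.0, -2.3], [-1.0, -1.6], [-0.3, 0.3], [-2.2, 3.3], [0.5, 1.9], [-0.0, 1.7], [1.1, -0.0], [1.0, -0.0], [0.7, -0.0]]
```

```bash
echo '[530,4,95,-0.076]' > face.json; python3 - <<'E'
from h import *
inface(); go(face((0,-45,0)),TR()); go(face((0,-45,-16)),TR())
E
```

```text
t 2.6 face [-40.9  -7.5 153.1] F [-0.   0.1  0.5] ang [-0.1 -0.   0.2] w 0.6
shift [-0.0409 -0.0377  0.1531] turn [ 0.1  0.  -0.2]
shift [-0.0409 -0.0377  0.1691] turn [ 0.1  0.  -0.2]
```

```bash
python3 -m crank '-0.02 -0.02 0.04 0 0 0; -0.041 -0.038 0.08 0 0 0; -0.041 -0.038 0.12 0 0 0; -0.041 -0.038 0.145 0 0 0; -0.041 -0.038 0.153 0 0 0; -0.041 -0.038 0.153 0 0 0; -0.041 -0.038 0.153 0 0 0' 0
python3 - <<'E'
from h import *
inface(); snap("wrist","w3"); inface(); go(face((0,-45,-16)),TR())
E
```

```text
clock: 3.3
tcp_pos: [548.2, -44.4, 123.6]
ee_rot: [3.141, 0.287, 3.061]
ft_force: [0.2, 0.6, 0.4]
width: 0.8
grip_force: 0.0
t 3.3 face [ 30.3 -46.9  19.4] F [0.3 0.6 0.3] ang [0.  3.6 0.3] w 0.8
t 3.35 face [ 29.4 -46.6  20.6] F [-1.  -0.9  0.1] ang [0.  3.6 0.3] w 0.6
shift [0.027  0.0015 0.0384] turn [-0.  -3.6 -0.3]
```

View pics/w3.png

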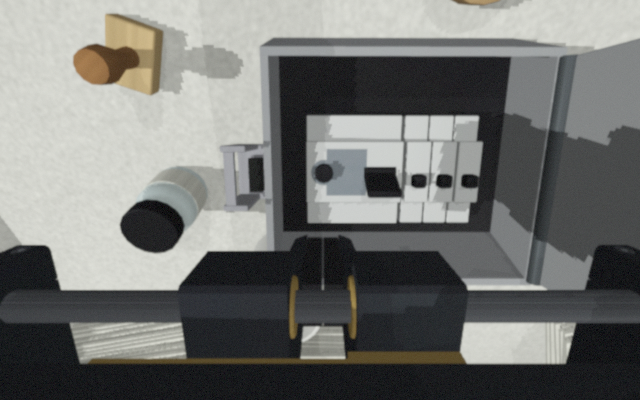

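The wrist view shows the button at (323,172) and the lever at (382,180), with the tool short of its target by 30 mm and 3.6°. I'll check the joints for a limit.

```bash
python3 - <<'E'
from h import *
S=get_state(); print(S['joints'].round(3)); inface()
c=json.load(open('pics/w3.json'))
g=cv2.imread("pics/w3.png",0); m=(g<60).astype(np.uint8); m[:155]=0;m[200:]=0;m[:,:310]=0;m[:,480:]=0
n,l,st,ce=cv2.connectedComponentsWithStats(m)
for i in range(1,n):
    if st[i,4]>15: print(st[i],ce[i].round(1))
o,R=F()
for (u,v),z in (((323,172),-20),((418,181),-21),((445,181),-21),((470,181),-21)):
    print(R.T@(onplane(c,u,v,face((0,0,z)),R[:,2])-o))
E
```

```text
[-0.086  0.649  0.102  2.186 -1.     0.043  2.471]
t 3.35 face [ 29.4 -46.6  20.6] F [-1.  -0.9  0.1] ang [0.  3.6 0.3] w 0.6
[315 164  18  18 244] [323.5 172.6]
[365 168  37  29 906] [381.5 182.1]
[412 175  14  12 154] [418.4 180.4]
[437 175  15  12 162] [443.9 180.6]
[462 175  18  25 223] [471.1 182.1]
[  0.39501381 -45.31090012 -20.        ]
[  7.48536869  24.41129908 -21.        ]
[  7.58215406  44.22521378 -21.        ]
[  7.6717496   62.56722432 -21.        ]
```

```bash
python3 -m crank '0.01 0 -0.03 0 4 0; 0.02 0 -0.06 0 8 0; 0.03 0 -0.06 0 12 0; 0.03 0 -0.06 0 14.5 0; 0.03 0 -0.06 0 16.5 0; 0.03 0 -0.06 0 16.5 0; 0.03 0 -0.06 0 16.5 0;0.03 0 -0.06 0 16.5 0' 0
python3 - <<'E'
from h import *
inface(); print(get_state()['joints'].round(3)); go(face((-3,-45,-10)),TR(np.radians(20)))
E
```

```text
clock: 4.15
tcp_pos: [500.3, -40.0, 174.1]
ee_rot: [3.139, -0.001, 3.061]
ft_force: [-0.1, -0.5, 0.2]
width: 0.5
grip_force: 0.0
t 4.15 face [  2.4 -46.1  83.3] F [ 0.  -0.5  0.2] ang [-0.1 20.1  0.3] w 0.5
[-0.434  0.691  0.725  1.991 -0.695  0.725  2.213]
shift [-0.027   0.001   0.0895] turn [ 0.2 -0.1 -0.3]
```

```bash
python3 -m crank '-0.01 0 0.03 0 0 0; -0.02 0.001 0.06 0 0 0; -0.027 0.001 0.085 0 0 0; -0.027 0.001 0.0895 0 0 0; -0.027 0.001 0.0895 0 0 0; -0.027 0.001 0.0895 0 0 0' 0
python3 - <<'E'
from h import *
inface(); print(get_state()['joints'].round(3)); R=TR(np.radians(20));print((R.T@F()[1][:,2]).round(3)); go(face((-3,-45,-20)),R); go(face((-3,-45,-24)),R)
E
```

```text
clock: 4.75
tcp_pos: [528.0, -41.8, 85.4]
ee_rot: [3.14, -0.0, 3.061]
ft_force: [0.7, -0.5, 0.1]
width: -0.0
grip_force: 0.0
t 4.75 face [ -1.9 -45.8  -9.6] F [ 0.7 -0.5 -0.1] ang [-0.  20.1  0.3] w -0.0
[-0.335  0.839  0.574  1.979 -0.837  0.577  2.312]
[ 0.342  0.    -0.94 ]
shift [-0.0025  0.0008  0.0102] turn [ 0.1 -0.1 -0.3]
shift [-0.0039  0.0008  0.0139] turn [ 0.1 -0.1 -0.3]
```

```bash
python3 -m crank '-0.0014 0.0008 0.0038 0 0 0; -0.0027 0.0008 0.0075 0 0 0; -0.0034 0.0008 0.0094 0 0 0; -0.0034 0.0008 0.0094 0 0 0; -0.0034 0.0008 0.0094 0 0 0' 0
python3 -c "
from h import *
inface()"
```

```text
clock: 5.25
tcp_pos: [531.5, -40.9, 74.8]
ee_rot: [3.14, -0.001, 3.062]
ft_force: [0.1, -0.6, -0.1]
width: 0.1
grip_force: 0.0
t 5.25 face [ -2.3 -44.6 -20.6] F [ 0.1 -0.5 -0.1] ang [-0.  20.1  0.2] w 0.1
```

Not touching yet, so I'll step in further.

```bash
python3 -m crank '-0.0007 0 0.0019 0 0 0; -0.001 0 0.0028 0 0 0; -0.001 0 0.0028 0 0 0; -0.001 0 0.0028 0 0 0' 0
python3 -c "
from h import *
inface()"
```

```text
clock: 5.65
tcp_pos: [532.5, -40.9, 72.0]
ee_rot: [3.14, -0.001, 3.062]
ft_force: [0.1, 0.9, 0.1]
width: 0.8
grip_force: 0.0
t 5.65 face [ -2.4 -44.6 -23.6] F [0.  0.9 0.1] ang [-0.  20.1  0.2] w 0.8
```

```bash
python3 -m crank '-0.0003 0 0.0009 0 0 0; -0.0007 0 0.0019 0 0 0; -0.0007 0 0.0019 0 0 0' 0
python3 -c "
from h import *
inface();snap('wrist','w4')
im=cv2.imread('pics/w4.png');cv2.imwrite('pics/w4c.png',cv2.resize(im[100:300,200:480],None,fx=2.8,fy=2.8))"
```

```text
clock: 5.95
tcp_pos: [533.2, -40.9, 70.0]
ee_rot: [3.14, -0.001, 3.062]
ft_force: [-0.3, -0.1, -0.2]
width: 0.6
grip_force: 0.0
t 5.95 face [ -2.4 -44.6 -25.8] F [-0.4 -0.1 -0.1] ang [-0.  20.1  0.2] w 0.6
```

View pics/w4c.png

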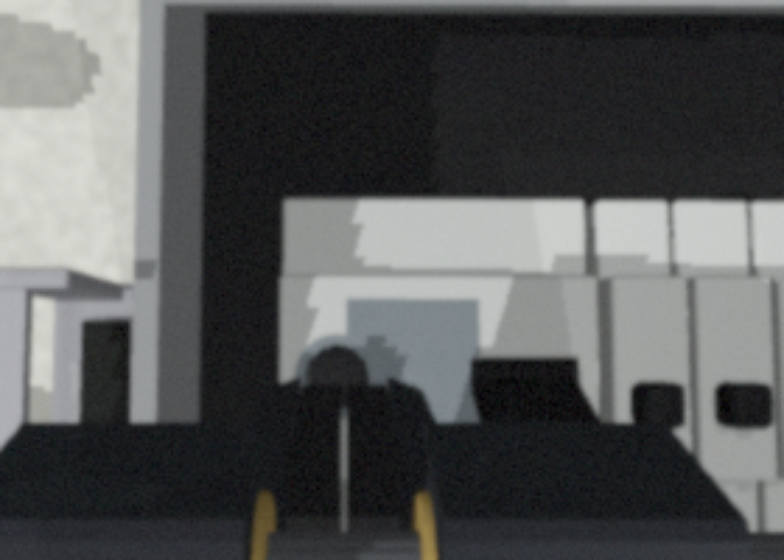

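The crop shows the fingertip just beyond the button, whose centre is about full-image (320.5,234), and there's no contact. I'll triangulate the button across the wrist views to get its true height.

```bash
python3 - <<'E'
from h import *
L=lambda n:json.load(open(f'pics/{n}.json'))
o,R=F()
def tri(obs):
    A=np.zeros((3,3));b=np.zeros(3)
    for c,(u,v) in obs:
        p,d=ray(c,u,v);d=d/np.linalg.norm(d);M=np.eye(3)-np.outer(d,d);A+=M;b+=M@p
    X=np.linalg.solve(A,b);return R.T@(X-o),[np.subtract(proj(c,X),uv).round(1).tolist() for c,uv in obs]
B2,B3,B4=(L('w2'),(290.3,207.7)),(L('w3'),(323.5,172.6)),(L('w4'),(200+337/2.8,100+377/2.8))
print(tri([B2,B3,B4]));print(tri([B2,B3]));print(tri([B3,B4]))
T=(cal('top'),(245+536/5-.4,165+232/5-.4));print(tri([T,B3]),tri([T,B3,B4,B2]))
# toggle far-left
print(tri([(L('w2'),(364,212)),(L('w3'),(443.9,180.6))]))
# tip edge as seen: where do TCP corner points project?
S=get_state();Rt=Ro.from_euler('xyz',S['ee_rot']).as_matrix()
for q in((0,0,0),(9,0,0),(-9,0,0)):print(q,np.round(proj(B4[0],S['tcp_pos']+Rt@q),1))
for n in('w2','w3'): print(n,np.round(proj(L(n),face((0,-45,-20))),1))
print('w4 button',np.round(proj(B4[0],face((0,-45,-20))),1))
E
```

```text
(array([  1.69030816, -44.97432276, -25.80956684]), [[0.2, 0.0], [-0.0, 0.2], [-0.4, -0.3]])
(array([  1.35323334, -45.02412944, -24.68440179]), [[0.1, 0.0], [-0.1, -0.1]])
(array([  2.02288473, -44.85973544, -29.86013643]), [[0.1, -0.0], [-0.1, 0.0]])
(array([  1.76269044, -45.92944433, -26.27297119]), [[-0.4, 0.0], [-1.3, 0.2]]) (array([  1.80742762, -45.47383977, -26.25836156]), [[-0.6, -0.0], [-0.7, 0.3], [-1.1, -0.1], [-0.2, 0.0]])
(array([  7.58380539,  44.73234302, -25.00053672]), [[0.2, 0.2], [-0.3, -0.4]])
(0, 0, 0) [320.7 227.8]
(9, 0, 0) [320.7 214.1]
(-9, 0, 0) [320.7 241.2]
w2 [290.  207.8]
w3 [323.4 171.5]
w4 button [319.9 231.8]
```

```bash
python3 -c "
import json;from h import *
o,R=F();o=o+R@np.array([1.7,-.2,-5.8]);print(o);json.dump([*o,FP[3]],open('face.json','w'))"
python3 -m crank '-0.0003 0 0.0009 0 0 0; -0.0007 0 0.0019 0 0 0; -0.001 0 0.0028 0 0 0; -0.001 0 0.0028 0 0 0' 0
python3 -c "
from h import *
inface()"
python3 -m crank '-0.0003 0 0.0009 0 0 0; -0.0007 0 0.0019 0 0 0;  -0.0007 0 0.0019 0 0 0' 0
python3 -c "
from h import *
inface()"
```

```text
[533.56020489   3.52832328  90.13456454]
clock: 6.4
tcp_pos: [534.2, -41.0, 67.2]
ee_rot: [3.14, -0.002, 3.062]
ft_force: [0.0, 0.2, 0.1]
width: 0.5
grip_force: 0.0
t 6.4 face [ -4.1 -44.3 -22.9] F [0.  0.2 0.1] ang [-0.  20.1  0.2] w 0.5
clock: 6.7
tcp_pos: [534.9, -41.1, 65.3]
ee_rot: [3.14, -0.001, 3.062]
ft_force: [-0.9, 0.1, 0.1]
width: 0.6
grip_force: 0.0
t 6.7 face [ -4.1 -44.4 -25. ] F [-0.8  0.1  0.4] ang [-0.  20.1  0.2] w 0.6
```

```bash
python3 - <<'E'
from h import *
S=get_state();Rt=Ro.from_euler('xyz',S['ee_rot']).as_matrix();o=[]
for n,k in(('scene','s5'),('wrist','w5')):
    c,im=snap(n,k);p=proj(c,S['tcp_pos']);b=proj(c,face((0,-45,-20)));print(n,np.round(p,1),np.round(b,1))
    for q in((9,9,0),(9,-9,0),(-9,9,0),(-9,-9,0),(0,0,-64)):print(q,np.round(proj(c,S['tcp_pos']+Rt@q),1))
    x,y=int(p[0]),int(p[1]);s=45;print("crop",x-s,y-s)
    a=im[y-s:y+s,x-s:x+s,::-1].copy();o.append(cv2.resize(np.clip(a*1.8,0,255).astype(np.uint8),(396,396),interpolation=cv2.INTER_CUBIC))
cv2.imwrite('pics/c5.png',np.hstack(o))
E
```

```text
scene [289.4 211. ] [289.9 209.7]
(9, 9, 0) [289.3 206.3]
(9, -9, 0) [282.9 211.3]
(-9, 9, 0) [295.9 210.8]
(-9, -9, 0) [289.6 215.9]
(0, 0, -64) [288.1 188. ]
crop 244 166
wrist [320.7 227.7] [319.6 234.6]
(9, 9, 0) [335.2 214. ]
(9, -9, 0) [306. 214.]
(-9, 9, 0) [334.9 241.1]
(-9, -9, 0) [306.5 241.1]
(0, 0, -64) [319.8 281.3]
crop 275 182
```

View pics/c5.png

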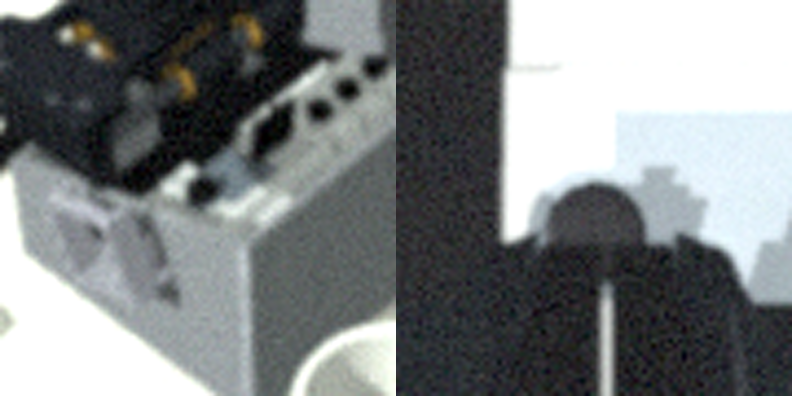

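The scene crop shows the button at full-image (290,208.5), uncovered, and the fingertips ending about 10 px higher. Both views put the visible fingertip roughly 20–27 mm behind the nominal TCP. I'll descend guarded and feel for contact.

```bash
python3 -m crank '-0.0005 0 0.005 0 0 0; -0.001 0 0.0095 0 0 0; -0.001 0 0.0095 0 0 0; -0.001 0 0.0095 0 0 0' 0
python3 -c "
from h import *
inface();print(get_state()['joints'].round(2))"
```

```text
clock: 7.2
tcp_pos: [535.7, -41.2, 55.7]
ee_rot: [3.14, -0.002, 3.061]
ft_force: [-0.8, 0.0, 0.7]
width: 0.7
grip_force: 0.0
t 7.2 face [ -6.6 -44.4 -34.3] F [-0.5 -0.   1. ] ang [-0.  20.2  0.2] w 0.7
[-0.31  0.89  0.52  1.97 -0.88  0.53  2.34]
```

```bash
chk(){ python3 -c "
from h import *
inface()"; }
for i in 1 ; do python3 -m crank '-0.0007 0 0.0019 0 0 0; -0.0014 0 0.0038 0 0 0; -0.0014 0 0.0038 0 0 0;-0.0014 0 0.0038 0 0 0' 0 >/dev/null; chk; done
python3 -m crank '-0.0007 0 0.0019 0 0 0; -0.001 0 0.0028 0 0 0; -0.001 0 0.0028 0 0 0' 0 >/dev/null; chk
```

```text
t 7.6 face [ -6.4 -44.4 -38.2] F [ 0.4 -0.  -0.6] ang [-0.  20.1  0.2] w 0.1
t 7.9 face [ -6.5 -44.4 -41.3] F [-1.1  0.9 -0.2] ang [-0.  20.1  0.2] w 0.2
```

```bash
chk(){ python3 -c "
from h import *
inface()"; }
python3 -m crank '-0.0004 0 0.001 0 0 0; -0.0007 0 0.0019 0 0 0; -0.0007 0 0.0019 0 0 0' 0 >/dev/null; chk
python3 -m crank '-0.0004 0 0.001 0 0 0; -0.0007 0 0.0019 0 0 0; -0.0007 0 0.0019 0 0 0' 0 >/dev/null; chk
python3 -c "
from h import *
c,im=snap('wrist','w6')
im=cv2.imread('pics/w6.png');print(np.round(proj(c,face((0,-45,-20))),1));g=im[150:250,250:430].mean(2)
for r in range(60,96,3): print(150+r, g[r,40:110:5].round().astype(int).tolist())"
```

```text
t 8.2 face [ -6.4 -44.3 -43.3] F [-0.8  0.1 -0.4] ang [-0.1 20.1  0.2] w 0.4
t 8.5 face [ -6.5 -44.3 -45.3] F [ 0.3 -0.7 -0. ] ang [-0.  20.1  0.2] w 0.7
[319.2 240.2]
210 [33, 37, 147, 148, 192, 195, 194, 137, 133, 97, 100, 99, 99, 98]
213 [19, 46, 146, 146, 150, 192, 194, 134, 132, 96, 101, 100, 98, 98]
216 [29, 47, 148, 147, 163, 194, 193, 135, 134, 98, 100, 98, 99, 100]
219 [33, 43, 150, 147, 183, 193, 194, 135, 125, 100, 100, 101, 97, 101]
222 [28, 48, 147, 148, 193, 183, 179, 135, 109, 100, 100, 100, 99, 100]
225 [25, 44, 148, 149, 174, 135, 133, 135, 101, 99, 98, 100, 98, 99]
228 [19, 41, 148, 147, 135, 96, 55, 89, 99, 102, 99, 101, 100, 96]
231 [15, 48, 147, 120, 109, 26, 29, 25, 96, 98, 98, 98, 98, 99]
234 [28, 43, 147, 85, 40, 36, 33, 30, 44, 95, 88, 99, 97, 96]
237 [19, 46, 77, 26, 23, 29, 25, 25, 15, 62, 25, 54, 96, 100]
240 [18, 24, 21, 25, 22, 19, 15, 21, 18, 21, 23, 24, 48, 100]
243 [25, 23, 29, 25, 24, 22, 24, 22, 17, 14, 24, 27, 30, 98]
```

```bash
chk(){ python3 -c "
from h import *
inface()"; }
python3 -m crank '-0.0004 0 0.001 0 0 0; -0.0007 0 0.0019 0 0 0; -0.0007 0 0.0019 0 0 0' 0 >/dev/null; chk
python3 -m crank '-0.0004 0 0.001 0 0 0; -0.0007 0 0.0019 0 0 0; -0.0007 0 0.0019 0 0 0' 0 >/dev/null; chk
```

```text
t 8.85 face [ -6.5 -44.4 -47.2] F [-0.1  0.2  1.2] ang [-0.  20.1  0.2] w 0.4
t 9.15 face [ -6.5 -44.4 -49.2] F [-0.3 -0.2  3.8] ang [-0.  20.1  0.2] w 0.5
```

```bash
chk(){ python3 -c "
from h import *
inface()"; }
python3 -m crank '-0.0004 0 0.001 0 0 0; -0.0007 0 0.0019 0 0 0; -0.0007 0 0.0019 0 0 0' 0 >/dev/null; chk
python3 -m crank '-0.0004 0 0.001 0 0 0; -0.0007 0 0.0019 0 0 0;-0.0007 0 0.0019 0 0 0;-0.0007 0 0.0019 0 0 0;-0.0007 0 0.0019 0 0 0' 0 >/dev/null; chk
python3 -c "
from h import *
c,im=snap('wrist','w7')
a=im[130:260,270:450,::-1];cv2.imwrite('pics/w7c.png',cv2.resize(a,None,fx=4,fy=4))
d=cv2.absdiff(im,cv2.cvtColor(cv2.imread('pics/w6.png'),cv2.COLOR_BGR2RGB))[200:250].mean(2);print((d>40).sum())
m=(im.mean(2)<50).astype(np.uint8)[150:250,345:450];n,l,st,ce=cv2.connectedComponentsWithStats(m);print(st[1:],(ce[1:]+[345,150]).round(1))"
```

```text
t 9.45 face [ -6.5 -44.4 -50.7] F [-0.6 -0.2  8. ] ang [-0.1 20.1  0.3] w 0.3
t 9.95 face [ -6.5 -44.4 -51.2] F [-0.   2.1 23.7] ang [-0.1 20.1  0.3] w 0.2
4190
[[   0    0  105   18 1506]
 [  32   59   58   40 1874]
 [   0   88   10   12   86]
 [ 101   94    4    6   22]] [[397.8 156.7]
 [404.3 227.5]
 [348.3 244.4]
 [447.6 246.7]]
```

```bash
python3 -m crank '0.002 0 -0.006 0 0 0; 0.01 0 -0.028 0 0 0; 0.017 0 -0.047 0 0 0; 0.017 0 -0.047 0 0 0; 0.017 0 -0.047 0 0 0' 0 >/dev/null
python3 -c "
from h import *
inface()
c,im=snap('wrist','w8')
a=im[110:260,250:470,::-1];cv2.imwrite('pics/w8c.png',cv2.resize(a,None,fx=3.6,fy=3.6))"
```

```text
t 10.5 face [ -5.6 -44.1  -3.6] F [-0.5  0.1 -0. ] ang [-0.1 20.1  0.2] w 0.5
```

View pics/w8c.png

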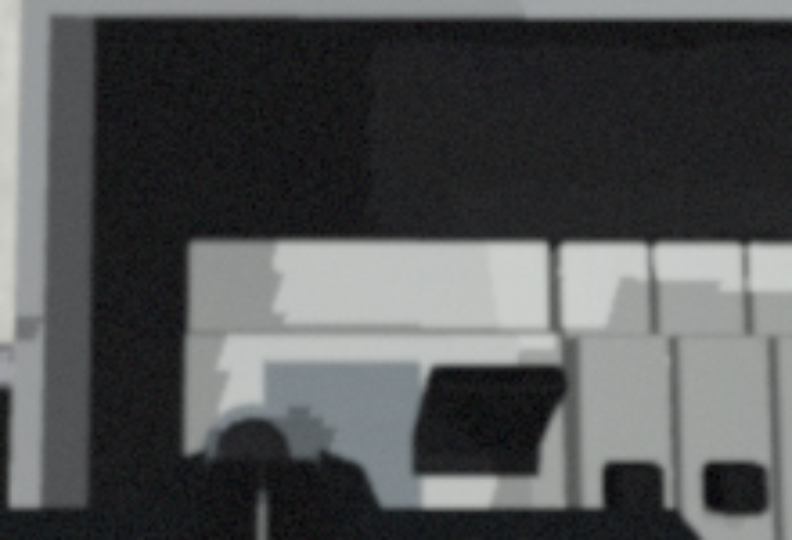

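The crop shows the lever dropped: its free end faces the robot at crop (425–565, 365). Next I'll put the shut fingers on its robot side.

```bash
python3 - <<'E'
from h import *
R=TR(np.radians(20));inface()
go(face((-50,-3,-3.6)),R);go(face((-50,-3,-44)),R);print((R.T@F()[1][:,0]).round(3))
E
```

```text
t 10.55 face [ -6.1 -44.   -4. ] F [ 0.5  0.2 -0.6] ang [-0.1 20.1  0.2] w 0.4
shift [0.0415 0.0408 0.0148] turn [ 0.1 -0.1 -0.2]
shift [0.0276 0.0408 0.0528] turn [ 0.1 -0.1 -0.2]
[-0.94  -0.    -0.342]
```

```bash
python3 -m crank '0.02 0.02 0.007 0 0 0; 0.0415 0.041 0.015 0 0 0; 0.0415 0.041 0.015 0 0 0; 0.035 0.041 0.034 0 0 0; 0.0276 0.041 0.0528 0 0 0; 0.0276 0.041 0.0528 0 0 0; 0.0276 0.041 0.0528 0 0 0' 0 >/dev/null
python3 -c "
from h import *
inface();print(get_state()['joints'].round(2))
c,im=snap('wrist','w9')"
```

```text
t 11.25 face [-50.2  -3.8 -43.7] F [ 0.  -0.4  0.4] ang [-0.  20.2  0.3] w 0.2
[-0.32  0.88  0.39  2.08 -0.94  0.37  2.33]
```

```bash
chk(){ python3 -c "
from h import *
inface()"; }
python3 -m crank '-0.0047 0 -0.0017 0 0 0; -0.0094 0 -0.0034 0 0 0; -0.0141 0 -0.0051 0 0 0; -0.0141 0 -0.0051 0 0 0' 0 >/dev/null; chk
python3 -m crank '-0.0024 0 -0.0009 0 0 0; -0.0047 0 -0.0017 0 0 0; -0.0047 0 -0.0017 0 0 0' 0 >/dev/null; chk
python3 -m crank '-0.0024 0 -0.0009 0 0 0; -0.0047 0 -0.0017 0 0 0; -0.0047 0 -0.0017 0 0 0' 0 >/dev/null; chk
```

```text
t 11.7 face [-37.2  -3.3 -41.9] F [-2.4 -0.7  5.7] ang [-0.1 20.4  0.3] w 0.5
t 12.0 face [-30.4  -3.2 -42.9] F [-3.1 -0.5  6.4] ang [-0.1 20.2  0.2] w 0.4
t 12.3 face [-24.1  -3.3 -43.6] F [-1.4 -0.2  2.7] ang [-0.  20.   0.2] w 0.5
```

Force came up along +z, so the tip is riding over the lever's end. I'll back off and come in deeper.

```bash
chk(){ python3 -c "
from h import *
inface()"; }
python3 -m crank '0.01 0 0.0036 0 0 0; 0.02 0 0.0072 0 0 0; 0.028 0 0.0102 0 0 0; 0.0263 0 0.015 0 0 0; 0.0256 0 0.0168 0 0 0; 0.0256 0 0.0168 0 0 0; 0.0256 0 0.0168 0 0 0' 0 >/dev/null; chk
python3 -c "
from h import *
c,im=snap('wrist','w10');a=im.mean(2)
m=(a<50).astype(np.uint8)[150:250,300:400];n,l,st,ce=cv2.connectedComponentsWithStats(m);print(st[1:],(ce[1:]+[300,150]).round(1))
print(np.round(proj(c,face((-13,-3,-9))),1))"
python3 -m crank '-0.0047 0 -0.0017 0 0 0; -0.0094 0 -0.0034 0 0 0; -0.0094 0 -0.0034 0 0 0' 0 >/dev/null; chk
python3 -m crank '-0.0024 0 -0.0009 0 0 0; -0.0047 0 -0.0017 0 0 0; -0.0047 0 -0.0017 0 0 0' 0 >/dev/null; chk
```

```text
t 13.0 face [-54.   -3.2 -50.8] F [0.4 0.4 0.5] ang [-0.  20.1  0.2] w 0.6
[[   0   33  100   67 6515]] [[349.1 216.1]]
[320.9 314.8]
t 13.35 face [-45.6  -3.2 -50.1] F [-1.4  0.2  2.2] ang [-0.1 20.2  0.2] w 0.6
t 13.65 face [-43.3  -3.1 -49.3] F [-6.2 -0.5  8.7] ang [-0.1 20.5  0.3] w 0.7
```

```bash
python3 - <<'E'
from h import *
c=json.load(open('pics/w8.json'))
for a in (1.0,1.1,1.2):
    l=.5-a; d=np.array([np.sin(l),0,np.cos(l)]);n=np.array([np.cos(l),0,-np.sin(l)])
    for s in(26,0):
        print(a,s,[np.round(proj(c,face(np.array([0,y,-32])+d*s+n*k)),1).tolist() for y in(-15,9) for k in(-3,3)])
for q in((-23,-58,-28),(-42,-58,-37),(-23,14,-28),(0,-45,-20)):print(q,np.round(proj(c,face(q)),1))
E
```

```text
1.0 26 [[365.5, 212.8], [366.3, 220.9], [402.6, 212.7], [403.9, 220.8]]
1.0 0 [[361.4, 231.3], [362.0, 238.9], [394.8, 231.2], [395.9, 238.7]]
1.1 26 [[365.2, 209.8], [366.0, 217.2], [401.8, 209.6], [403.4, 217.1]]
1.1 0 [[361.4, 231.5], [362.1, 238.7], [394.7, 231.4], [396.0, 238.5]]
1.2 26 [[364.7, 207.0], [365.7, 213.8], [401.1, 206.9], [402.8, 213.6]]
1.2 0 [[361.3, 231.8], [362.1, 238.4], [394.6, 231.6], [396.1, 238.3]]
(-23, -58, -28) [301.1 202.8]
(-42, -58, -37) [302. 178.]
(-23, 14, -28) [403.  202.4]
(0, -45, -20) [319.5 235.9]
```

The contacts are consistent with a tapered fingertip wedging on the lever. It's safer to grip the 24 mm paddle across its width and carry it up along its arc. I'll back off, open part way and straddle it.

```bash
python3 -m crank '0.008 0 -0.002 0 0 0; 0.016 0 -0.03 0 0 0; 0.016 0 -0.045 0 0 0; 0.016 0 -0.045 0 0 0' 47 >/dev/null
python3 - <<'E'
from h import *
inface();R=TR(np.radians(20));go(face((-20,-2,-18)),R);go(face((-20,-2,-41)),R)
c,im=snap('wrist','w11');m=(im.mean(2)<55).astype(np.uint8)
for r in(225,230,235,240,245,250): 
    x=np.flatnonzero(np.diff(m[r,240:420]));print(r,(x+240).tolist())
E
```

```text
t 14.05 face [-36.7  -3.4  -1.9] F [-0.1  0.  -0.8] ang [-0.  19.8  0.2] w 30.3
shift [-0.0212  0.0015  0.0095] turn [ 0.1  0.2 -0.2]
shift [-0.029   0.0015  0.0311] turn [ 0.1  0.2 -0.2]
225 [244, 346, 347]
230 [244, 346, 347]
235 [244, 346, 347]
240 [244, 265, 291, 346, 347, 353, 379]
245 [244, 261, 292, 346, 347, 352, 382]
250 [240, 258, 291, 351, 386]
```

```bash
python3 -m crank '-0.0212 0.0015 0.0095 0 0 0; -0.0212 0.0015 0.0095 0 0 0; -0.025 0.0015 0.02 0 0 0; -0.029 0.0015 0.0311 0 0 0; -0.029 0.0015 0.0311 0 0 0;-0.029 0.0015 0.0311 0 0 0' 47 >/dev/null
python3 -c "
from h import *
inface();print(get_state()['joints'].round(2))
c,im=snap('wrist','w12')
cv2.imwrite('pics/w12c.png',np.clip(1.8*cv2.resize(im[150:310,210:430,::-1].astype(float),None,fx=3.5,fy=3.5),0,255))
for q in((-12.5,-3,-9.2),(-12.5,-15,-9.2),(-12.5,9,-9.2)):print(np.round(proj(c,face(q)),1))"
```

```text
t 14.7 face [-23.8  -2.  -42.2] F [0.7 0.3 0.5] ang [-0.  20.2  0.3] w 41.4
[-0.35  0.89  0.44  2.   -0.87  0.45  2.25]
[318.5 250.4]
[295.1 250.5]
[341.8 250.3][ WARN:0@1.337] global loadsave.cpp:1063 imwrite_ Unsupported depth image for selected encoder is fallbacked to CV_8U.
```

View pics/w12c.png

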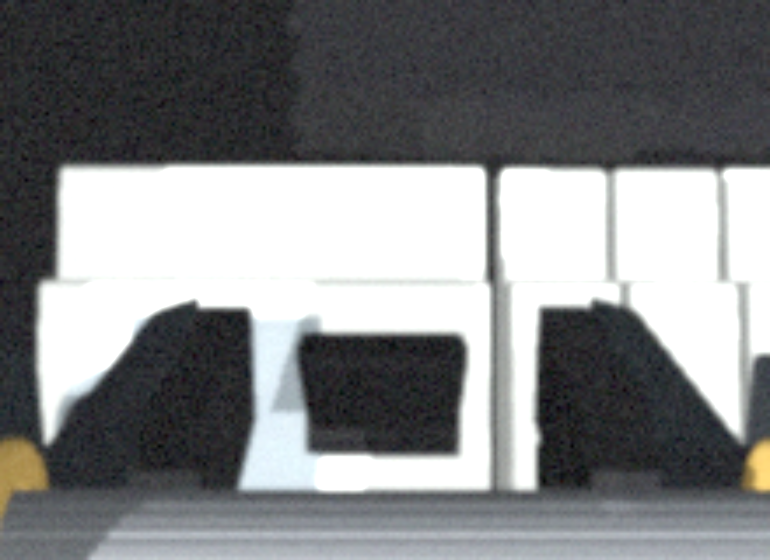

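Good view: the fingers straddle the lever. The lever spans crop cols 300–467, the inner finger faces are at 248 and 540, and the lever end is at row 335. I'll nudge in 3 mm and close.

```bash
python3 -m crank '-0.0028 -0.0005 -0.001 0 0 0; -0.0028 -0.0005 -0.001 0 0 0' 47 >/dev/null
python3 -m crank '0 0 0 0 0 0;0 0 0 0 0 0;0 0 0 0 0 0;0 0 0 0 0 0;0 0 0 0 0 0' 0 
python3 -c "
from h import *
inface()"
```

```text
clock: 15.45
tcp_pos: [529.0, 0.1, 44.1]
ee_rot: [-3.141, -0.001, 3.06]
ft_force: [-0.8, -5.4, 1.3]
width: 22.7
grip_force: 30.0
t 15.45 face [-19.8  -3.7 -41.8] F [ 0.1 -5.4  1.3] ang [ 0.1 20.1  0.3] w 22.7
```

```bash
chk(){ python3 -c "
from h import *
inface()"; }
python3 -m crank '-0.0019 -0.0012 -0.0016 0 0 0; -0.0037 -0.0012 -0.0033 0 0 0; -0.006 -0.0012 -0.0045 0 0 0; -0.0082 -0.0012 -0.0056 0 0 0; -0.0082 -0.0012 -0.0056 0 0 0' 0 >/dev/null; chk
python3 -m crank '-0.0024 0 -0.0006 0 0 0; -0.0049 0 -0.0011 0 0 0; -0.0074 0 -0.0011 0 0 0; -0.0098 0 -0.001 0 0 0; -0.0098 0 -0.001 0 0 0' 0 >/dev/null; chk
```

```text
t 15.95 face [-13.3  -3.7 -39.2] F [-4.7 -4.1 -2.1] ang [-0.  20.5  0.3] w 22.1
t 16.45 face [ -5.4  -3.7 -40.3] F [-7.6 -3.9 10.3] ang [-0.1 20.6  0.3] w 22.2
```

```bash
chk(){ python3 -c "
from h import *
inface()"; }
python3 -m crank '-0.0019 0 -0.0007 0 0 0; -0.0038 0 -0.0014 0 0 0; -0.0038 0 -0.0014 0 0 0' 0 >/dev/null; chk
python3 -m crank '-0.0019 0 -0.0007 0 0 0; -0.0038 0 -0.0014 0 0 0; -0.0038 0 -0.0014 0 0 0' 0 >/dev/null; chk
python3 -c "
from h import *
c,im=snap('wrist','w13');g=im.mean(2)
for r in range(236,292,4): print(r, g[r,285:360:5].round().astype(int).tolist())"
```

```text
t 16.75 face [ -1.6  -3.7 -40.9] F [-7.8 -3.7  4.1] ang [-0.1 20.7  0.3] w 21.2
t 17.05 face [  7.   -2.2 -42. ] F [-0.  -0.1  0.3] ang [-0.2 20.2  0.2] w 8.4
236 [133, 121, 56, 126, 176, 177, 196, 194, 195, 151, 134, 133, 133, 39, 95]
240 [93, 29, 26, 22, 20, 14, 194, 195, 187, 147, 15, 15, 10, 26, 26]
244 [24, 16, 26, 20, 27, 22, 193, 193, 181, 146, 18, 13, 21, 27, 27]
248 [31, 20, 26, 25, 25, 22, 193, 181, 155, 146, 24, 16, 22, 22, 19]
252 [19, 23, 32, 21, 23, 19, 192, 172, 152, 143, 29, 28, 23, 19, 25]
256 [28, 27, 23, 23, 19, 26, 190, 163, 151, 145, 21, 24, 26, 22, 27]
260 [22, 27, 21, 25, 2, 22, 191, 195, 194, 188, 24, 27, 22, 19, 20]
264 [23, 14, 19, 23, 27, 28, 191, 194, 195, 190, 16, 26, 20, 12, 23]
268 [14, 25, 18, 12, 23, 22, 189, 195, 195, 189, 19, 10, 21, 13, 22]
272 [27, 27, 23, 23, 28, 24, 192, 195, 195, 189, 13, 21, 19, 25, 21]
276 [26, 26, 26, 24, 20, 25, 191, 196, 196, 190, 16, 13, 20, 14, 29]
280 [29, 28, 20, 24, 27, 25, 195, 194, 195, 190, 19, 20, 20, 29, 21]
284 [30, 33, 27, 24, 28, 30, 195, 196, 195, 171, 23, 30, 34, 29, 28]
288 [21, 28, 38, 37, 44, 33, 183, 185, 184, 144, 33, 40, 40, 37, 34]
```

The grip slipped off. I'll lift and measure the lever's angle from its dark blob.

```bash
cat >> h.py <<'E'
def lever(c,im):
    "dark blob of lever: compare with model rows for each angle, report best"
    g=im.mean(2);o=[]
    def P(q):return np.array(proj(c,face(q)))
    r0,r1=P((-23,-8,-28))[1],P((23,-8,-28))[1]
    for y in(-8,-3,3):
        u=P((0,y,-20))[0];col=g[int(r0)-4:int(r1)+4,int(u)-1:int(u)+2].mean(1);d=np.flatnonzero(col<60)+int(r0)-4;o.append((int(u),d.min() if len(d) else None,d.max() if len(d) else None))
    print("dark rows",o,"module rows",round(r0),round(r1))
    for a in(-.1,0,.5,1.0):
        l=.5-a;d=np.array([np.sin(l),0,np.cos(l)]);n=np.array([np.cos(l),0,-np.sin(l)])
        v=[P(np.array([0,-3,-32])+d*s+n*k)[1] for s in(26,4) for k in(-3,3)];print(a,round(min(v),1),round(max(v),1))
E
python3 -m crank '0.004 0 -0.012 0 0 0; 0.03 0 -0.025 0 0 0; 0.0 0 -0.06 0 0 0; -0.03 0 -0.09 0 0 0; -0.03 0 -0.09 0 0 0; -0.03 0 -0.09 0 0 0' 0 >/dev/null
python3 -c "
from h import *
inface();c,im=snap('wrist','w14');lever(c,im)"
```

```text
t 17.7 face [67.9 -3.3 33.2] F [-0.8 -0.  -0.2] ang [-0.1 20.   0.2] w 0.4
dark rows [(314, np.int64(117), np.int64(146)), (320, np.int64(117), np.int64(146)), (328, np.int64(117), np.int64(146))] module rows 119 173
-0.1 144.8 161.9
0 144.2 158.8
0.5 134.3 148.9
1.0 120.9 145.9
```

The lever is still down, at about 1.0 rad. Looking back, the finger could only have reached x −24 on the first attempt by rotating the lever, so pushing was working. I'll redo that push and carry it through to the stop.

```bash
python3 - <<'E'
from h import *
R=TR(np.radians(20));go(face((-52,-2,0)),R);go(face((-52,-2,-45)),R)
E
```

```text
shift [0.0996 0.0006 0.0714] turn [ 0.2 -0.1 -0.2]
shift [0.0841 0.0006 0.1136] turn [ 0.2 -0.1 -0.2]
```

```bash
chk(){ python3 -c "
from h import *
inface()"; }
python3 -m crank '0.035 0 0.025 0 0 0; 0.07 0 0.05 0 0 0; 0.0996 0.0006 0.0714 0 0 0; 0.0996 0.0006 0.0714 0 0 0; 0.092 0.0006 0.093 0 0 0; 0.0841 0.0006 0.1136 0 0 0; 0.0841 0.0006 0.1136 0 0 0; 0.0841 0.0006 0.1136 0 0 0' 0 >/dev/null; chk
python3 -m crank '-0.0047 0 -0.0017 0 0 0; -0.0094 0 -0.0034 0 0 0; -0.0141 0 -0.0051 0 0 0; -0.0188 0 -0.0068 0 0 0;-0.0188 0 -0.0068 0 0 0' 0 >/dev/null; chk
python3 -m crank '-0.0033 0 -0.0012 0 0 0; -0.0066 0 -0.0024 0 0 0; -0.0094 0 -0.0034 0 0 0; -0.0094 0 -0.0034 0 0 0' 0 >/dev/null; chk
```

```text
t 18.55 face [-52.2  -2.9 -45.2] F [-0.4 -0.7 -0.7] ang [-0.1 20.2  0.3] w 0.3
t 19.05 face [-32.2  -2.8 -44.4] F [-2.9  0.8  5.1] ang [-0.1 20.2  0.2] w 0.7
t 19.45 face [-21.   -2.9 -45.6] F [-2.2 -0.7  3.9] ang [-0.  20.1  0.2] w 0.5
```

```bash
chk(){ python3 -c "
from h import *
inface()"; }
python3 -m crank '-0.0028 0 -0.001 0 0 0; -0.0056 0 -0.002 0 0 0; -0.0056 0 -0.002 0 0 0' 0 >/dev/null; chk
python3 -m crank '-0.0019 0 -0.0007 0 0 0; -0.0038 0 -0.0014 0 0 0; -0.0038 0 -0.0014 0 0 0' 0 >/dev/null; chk
python3 -m crank '-0.0019 0 -0.0007 0 0 0; -0.0028 0 -0.001 0 0 0; -0.0028 0 -0.001 0 0 0' 0 >/dev/null; chk
```

```text
t 19.75 face [-18.9  -2.8 -45.5] F [-6.5 -1.4  1.3] ang [-0.1 20.5  0.2] w 0.5
t 20.05 face [-18.6  -2.7 -45.1] F [-11.9  -2.6   0.4] ang [-0.1 20.9  0.3] w 0.5
t 20.35 face [-18.4  -2.6 -44.8] F [-14.1  -1.    0.3] ang [-0.1 21.2  0.3] w 0.7
```

```bash
chk(){ python3 -c "
from h import *
inface()"; }
python3 -m crank '-0.0019 0 -0.0007 0 0 0; -0.0038 0 -0.0014 0 0 0; -0.0038 0 -0.0014 0 0 0; -0.0038 0 -0.0014 0 0 0' 0 >/dev/null; chk
python3 -m crank '0.006 0 0.0022 0 0 0; 0.012 0 0.0044 0 0 0; 0.02 0 0.0073 0 0 0; 0.02 0 0.0073 0 0 0; 0.03 0 -0.017 0 0 0; 0.015 0 -0.06 0 0 0; -0.02 0 -0.1 0 0 0; -0.02 0 -0.1 0 0 0; -0.02 0 -0.1 0 0 0' 0 >/dev/null; chk
python3 -c "
from h import *
c,im=snap('wrist','w15');lever(c,im)"
```

```text
t 20.75 face [-18.1  -2.4 -44.4] F [-19.9  -1.8   1.2] ang [-0.2 21.5  0.3] w 0.4
t 21.65 face [51.2 -3.  41.5] F [-0.4  0.6 -0.6] ang [-0.1 19.9  0.2] w 0.5
dark rows [(314, np.int64(162), np.int64(177)), (320, np.int64(162), np.int64(177)), (328, np.int64(162), np.int64(177))] module rows 141 194
-0.1 166.4 184.4
0 165.8 181.6
0.5 158.0 170.3
1.0 144.4 167.5
```

The dark rows at 162–177, with the same −4 px bias as before, match angle 0, so the lever is up and holding by itself. Now for the cover: lift over it to its outer (left) side.

```bash
python3 - <<'E'
from h import *
R=TR(np.radians(20))
for q in((19,-3,225),(19,185,225),(19,175,147)):print(face(q).round());go(face(q),R)
E
```

```text
[474.   5. 308.]
shift [ 0.0911 -0.0002 -0.1626] turn [ 0.1 -0.1 -0.2]
[488. 192. 308.]
shift [ 0.0917  0.1878 -0.1623] turn [ 0.1 -0.1 -0.2]
[514. 180. 235.]
shift [ 0.0648  0.1777 -0.089 ] turn [ 0.1 -0.1 -0.2]
```

```bash
chk(){ python3 -c "
from h import *
inface()"; }
python3 -m crank '0.02 0 -0.045 0 0 0; 0.045 0 -0.085 0 0 0; 0.07 0 -0.125 0 0 0; 0.091 0 -0.165 0 0 0; 0.091 0 -0.17 0 0 0; 0.091 0.045 -0.17 0 0 0; 0.091 0.09 -0.17 0 0 0; 0.091 0.135 -0.17 0 0 0; 0.091 0.178 -0.17 0 0 0; 0.091 0.188 -0.17 0 0 0' 0 >/dev/null; chk
python3 -c "
from h import *
R=TR(np.radians(20));print(get_state()['joints'].round(2))
go(face((19,178,147)),R)"
```

```text
t 22.7 face [ 19.6 191.2 230. ] F [-1.2 -0.3 -1.4] ang [-0.2 20.4 -0.3] w 0.7
[-0.99  0.57  0.9   1.73 -0.5   1.09  1.57]
shift [-0.0283 -0.0135  0.078 ] turn [ 0.1 -0.4  0.3]
```

```bash
chk(){ python3 -c "
from h import *
inface()"; }
python3 -m crank '-0.014 -0.007 0.039 0 0 0; -0.028 -0.0135 0.075 0 0 0; -0.028 -0.0135 0.078 0 0 0; -0.028 -0.0135 0.078 0 0 0' 0 >/dev/null; chk
python3 -m crank '0 -0.01 0 0 0 0; 0 -0.02 0 0 0 0; 0 -0.03 0 0 0 0; 0 -0.03 0 0 0 0' 0 >/dev/null; chk
python3 - <<'E'
from h import *
R=TR(np.radians(20))
for th in(1.6,1.4,1.2,1.0,.8,.6,.4,.25):
    r=176;print(th,"TCP",np.round((19,105-r*np.cos(th)+6*np.sin(th)+12,r*np.sin(th)+6*np.cos(th)-25.5),1));go(face((19,105-r*np.cos(th)+6*np.sin(th)+12,r*np.sin(th)+6*np.cos(th)-25.5)),R)
E
```

```text
t 23.1 face [ 20.4 170.4 148.6] F [-0.5  0.1 -0.3] ang [ 0.1 20.3  0.3] w 0.4
t 23.5 face [ 22.4 139.5 150.4] F [-1.  -0.2  0.2] ang [-0.  20.   0.4] w 0.4
1.6 TCP [ 19.  128.1 150.2]
shift [ 0.003  -0.0114  0.0013] turn [ 0.1 -0.  -0.4]
1.4 TCP [ 19.  93. 149.]
shift [ 0.0024 -0.0465  0.0024] turn [ 0.1 -0.  -0.4]
1.2 TCP [ 19.   58.8 140.7]
shift [-0.0007 -0.0807  0.0101] turn [ 0.1 -0.  -0.4]
1.0 TCP [ 19.   27.  125.8]
shift [-0.006  -0.1126  0.024 ] turn [ 0.1 -0.  -0.4]
0.8 TCP [ 19.   -1.3 104.9]
shift [-0.0134 -0.1408  0.0436] turn [ 0.1 -0.  -0.4]
0.6 TCP [ 19.  -24.9  78.8]
shift [-0.0225 -0.1644  0.0681] turn [ 0.1 -0.  -0.4]
0.4 TCP [ 19.  -42.8  48.6]
shift [-0.033  -0.1823  0.0965] turn [ 0.1 -0.  -0.4]
0.25 TCP [ 19.  -52.   23.9]
shift [-0.0415 -0.1915  0.1197] turn [ 0.1 -0.  -0.4]
```

```bash
chk(){ python3 -c "
from h import *
inface()"; }
python3 -m crank '0.003 -0.0114 0.003 0 0 0; 0.003 -0.03 0.004 0 0 0; 0.0024 -0.0465 0.005 0 0 0; 0.0024 -0.0465 0.005 0 0 0' 0 >/dev/null; chk
python3 -m crank '-0.0015 -0.017 0.003 0 0 0; -0.003 -0.034 0.0075 0 0 0; -0.005 -0.05 0.014 0 0 0; -0.0084 -0.066 0.0215 0 0 0; -0.0084 -0.066 0.0215 0 0 0' 0 >/dev/null; chk
python3 - <<'E'
from h import *
c,im=snap('top','t16');S=get_state()
o,R=F()
for th in(1.0,1.2,1.7):print(th,[np.round(proj(c,o+R@np.array([x,105-188*np.cos(th),188*np.sin(th)])),0).tolist() for x in(75,-75)])
# cover grey edge in row scan
g=im.mean(2)
for r in(240,250,258): print(r,g[r,240:400:8].round().astype(int).tolist())
E
```

```text
t 23.9 face [ 17.3  92.  145.8] F [-0.3 -0.6 -0.2] ang [ 0.1 20.1  0.5] w 0.3
t 24.4 face [ 17.2  27.2 122.2] F [-0.1  0.5  0.2] ang [ 0.1 20.2  0.4] w 0.2
1.0 [[332.0, 191.0], [324.0, 268.0]]
1.2 [[313.0, 191.0], [306.0, 270.0]]
1.7 [[260.0, 187.0], [256.0, 267.0]]
240 [56, 65, 61, 63, 60, 58, 65, 57, 57, 62, 55, 67, 62, 34, 25, 37, 149, 158, 143, 164]
250 [61, 55, 61, 62, 63, 64, 64, 59, 60, 59, 76, 123, 149, 142, 121, 103, 151, 159, 129, 140]
258 [57, 60, 63, 70, 61, 63, 65, 64, 61, 72, 73, 134, 150, 148, 151, 148, 149, 157, 161, 166]
```

```bash
chk(){ python3 -c "
from h import *
inface()"; }
python3 -m crank '-0.0035 -0.014 0.009 0 0 0; -0.0064 -0.028 0.0175 0 0 0; -0.011 -0.04 0.029 0 0 0; -0.0155 -0.052 0.042 0 0 0; -0.0155 -0.052 0.042 0 0 0' 0 >/dev/null; chk
python3 -m crank '-0.005 -0.009 0.014 0 0 0; -0.0105 -0.018 0.0285 0 0 0; -0.0105 -0.018 0.0285 0 0 0' 0 >/dev/null; chk
python3 - <<'E'
from h import *
c,im=snap('scene','s17');g=im.mean(2)
for th in(.3,.4,.5,.6,.8): print(th,np.round(proj(c,face((75,105-188*np.cos(th),188*np.sin(th)))),0))
R=TR(np.radians(20))
for th in(.3,.2,.14,.1):
    q=(19,105-178*np.cos(th)+12,178*np.sin(th)+6*np.cos(th)-25.5);print(th,np.round(q,1));go(face(q),R)
E
```

```text
t 24.95 face [ 17.1 -23.2  77.1] F [ 0.1 -0.1 -0.7] ang [-0.  20.2  0.3] w 0.5
t 25.25 face [ 17.3 -40.4  46.8] F [-0.2  0.1  0.4] ang [-0.1 20.2  0.2] w 0.3
0.3 [294. 194.]
0.4 [294. 184.]
0.5 [295. 173.]
0.6 [296. 162.]
0.8 [301. 141.]
0.3 [ 19.  -53.   32.8]
shift [-0.0064 -0.013   0.0132] turn [ 0.1 -0.2 -0.2]
0.2 [ 19.  -57.5  15.7]
shift [-0.0124 -0.0174  0.0292] turn [ 0.1 -0.2 -0.2]
0.14 [ 19.  -59.3   5.3]
shift [-0.016  -0.0193  0.039 ] turn [ 0.1 -0.2 -0.2]
0.1 [ 19.  -60.1  -1.8]
shift [-0.0184 -0.0201  0.0456] turn [ 0.1 -0.2 -0.2]
```

```bash
python3 - <<'E'
from h import *
a=cv2.imread('pics/scene0.png').mean(2);b=cv2.imread('pics/s17.png').mean(2)
for u,v in((325,80),(335,110),(345,150)):print((u,v),a[v-2:v+3,u-2:u+3].mean(),b[v-2:v+3,u-2:u+3].mean())
# outer surface seen by scene cam at far edge x=75: find cover's far edge columns
for u in(300,310,320,330,340,350): print(u,b[130:260:5,u].round().astype(int).tolist())
c=json.load(open('pics/s17.json'))
for th in(.3,.4,.5,.6,.8): print(th,[np.round(proj(c,face((75,105-s*np.cos(th),s*np.sin(th)))),0).tolist() for s in(60,120)])
E
```

```text
(325, 80) 84.37333333333332 167.01333333333332
(335, 110) 85.02666666666666 71.34666666666666
(345, 150) 85.37333333333333 166.93333333333337
300 [14, 34, 58, 159, 168, 110, 80, 70, 46, 49, 62, 26, 14, 112, 90, 67, 114, 90, 88, 86, 88, 95, 94, 95, 94, 98]
310 [14, 15, 124, 171, 169, 80, 77, 59, 50, 47, 68, 44, 33, 48, 124, 104, 118, 59, 56, 51, 54, 52, 50, 53, 57, 124]
320 [169, 171, 172, 174, 170, 91, 74, 58, 52, 67, 59, 37, 69, 133, 98, 76, 55, 49, 47, 51, 51, 56, 59, 123, 87, 93]
330 [168, 163, 170, 166, 171, 158, 58, 59, 61, 60, 9, 74, 88, 106, 52, 55, 52, 48, 47, 49, 52, 51, 146, 129, 126, 100]
340 [165, 165, 164, 171, 171, 168, 62, 59, 82, 44, 46, 32, 62, 48, 48, 53, 47, 51, 50, 50, 93, 150, 164, 149, 147, 145]
350 [169, 171, 170, 167, 165, 167, 128, 73, 56, 41, 72, 52, 49, 53, 50, 53, 51, 49, 56, 98, 161, 158, 156, 153, 152, 145]
0.3 [[344.0, 176.0], [322.0, 184.0]]
0.4 [[344.0, 173.0], [322.0, 178.0]]
0.5 [[344.0, 170.0], [322.0, 171.0]]
0.6 [[345.0, 167.0], [323.0, 165.0]]
0.8 [[346.0, 160.0], [326.0, 152.0]]
```

```bash
chk(){ python3 -c "
from h import *
inface()"; }
python3 -m crank '-0.0032 -0.007 0.0066 0 0 0; -0.0064 -0.013 0.0132 0 0 0; -0.0124 -0.0174 0.0292 0 0 0; -0.0124 -0.0174 0.0292 0 0 0' 0 >/dev/null; chk
python3 -m crank '-0.0018 -0.001 0.005 0 0 0; -0.0036 -0.0019 0.0098 0 0 0;  -0.0036 -0.0019 0.0098 0 0 0' 0 >/dev/null; chk
```

```text
t 25.7 face [ 18.3 -59.1  14. ] F [-0.3 -0.1  0.3] ang [-0.  20.2  0.3] w 0.2
t 26.0 face [ 18.9 -60.3   4.7] F [0.2 0.6 0.1] ang [-0.  20.2  0.2] w 0.8
```

```bash
chk(){ python3 -c "
from h import *
inface()"; }
for k in 1; do python3 -m crank '-0.001 0 0.0028 0 0 0; -0.0014 0 0.0038 0 0 0; -0.0014 0 0.0038 0 0 0' 0 >/dev/null; chk; done
python3 -m crank '-0.001 0 0.0028 0 0 0; -0.001 0 0.0028 0 0 0' 0 >/dev/null; chk
python3 -m crank '-0.001 0 0.0028 0 0 0; -0.001 0 0.0028 0 0 0' 0 >/dev/null; chk
```

```text
t 26.3 face [ 19.2 -60.2   1.1] F [-0.1  0.1  0. ] ang [-0.1 20.1  0.2] w 0.3
t 26.5 face [ 19.2 -60.5  -1.6] F [ 0.2 -0.3  3.5] ang [-0.  20.1  0.3] w 0.7
t 26.7 face [ 19.3 -60.8  -4.5] F [ 1.8 -0.8  4.8] ang [-0.  20.1  0.3] w 0.7
```

```bash
chk(){ python3 -c "
from h import *
inface()"; }
for k in 1 2 3; do python3 -m crank '-0.0007 0 0.0019 0 0 0; -0.0007 0 0.0019 0 0 0' 0 >/dev/null; chk; done
```

```text
t 26.9 face [ 19.2 -61.   -6.3] F [ 0.2 -0.3  6.7] ang [-0.  20.1  0.3] w 0.5
t 27.1 face [ 19.3 -61.1  -8.2] F [ 0.6 -0.6  6.9] ang [-0.  20.1  0.3] w 0.3
t 27.3 face [ 19.2 -60.3 -11.1] F [ 0.6  0.7 -0. ] ang [-0.1 20.1  0.2] w 0.3
```

Force rose to 7 N and then dropped away, which looks like the snap. I'll feel on to the rubber stop.

```bash
chk(){ python3 -c "
from h import *
inface()"; }
for k in 1 2 3; do python3 -m crank '-0.0005 0 0.0014 0 0 0; -0.0005 0 0.0014 0 0 0' 0 >/dev/null; chk; done
```

```text
t 27.5 face [ 19.1 -60.3 -12.6] F [1.3 0.3 1.3] ang [-0.1 20.1  0.2] w 0.5
t 27.7 face [ 19.1 -60.3 -13.3] F [0.7 1.6 7.7] ang [-0.1 20.1  0.3] w 0.3
t 27.9 face [ 19.1 -60.2 -13.9] F [ 0.8  2.4 16.4] ang [-0.1 20.1  0.3] w 0.5
```

```bash
chk(){ python3 -c "
from h import *
inface()"; }
python3 -m crank '-0.0004 0 0.001 0 0 0; -0.0004 0 0.001 0 0 0; -0.0004 0 0.001 0 0 0' 0 >/dev/null; chk
python3 -m crank '0.0017 0 -0.0047 0 0 0; 0.0034 0 -0.0094 0 0 0; 0.017 0 -0.047 0 0 0; 0.034 0 -0.094 0 0 0; 0.05 0 -0.13 0 0 0;0.05 0 -0.13 0 0 0;0.05 0 -0.13 0 0 0' 0 >/dev/null; chk
python3 - <<'E'
from h import *
c,im=snap('wrist','w18');t,it=snap('top','t18');sc,si=snap('scene','s18')
for n,k,a in(('wrist',c,im),('top',t,it)):
    g=cv2.GaussianBlur(a,(3,3),0).mean(2)
    for th in(.0,.04,.065,.12):print(n,th,[np.round(proj(k,face((x,105-188*np.cos(th)+6*np.sin(th),188*np.sin(th)+6*np.cos(th)))),1).tolist() for x in(-75,-45,45)])
g=im.mean(2);p=proj(c,face((-45,-80,8)));r=int(p[1]);print(r,[(i,int(g[r,i])) for i in range(int(p[0])-20,int(p[0])+20,2)])
g=it.mean(2);p=proj(t,face((-45,-80,8)));r=int(p[1]);print(r,[(i,int(g[r,i])) for i in range(int(p[0])-10,int(p[0])+12)])
d=cv2.absdiff(it,cv2.imread('pics/top0.png')[:,:,::-1]).max(2)>45
for n,(u,v) in dict(tape=(299,268),marker=(340,272),stamp=(411,250),ink=(415,196),stapler=(310,152),mug=(376,151),tin=(229,213)).items():print(n,d[v-14:v+14,u-14:u+14].mean().round(2))
E
```

```text
t 28.2 face [ 19.1 -60.2 -14.2] F [ 1.7  2.5 23.2] ang [-0.2 20.1  0.3] w 0.1
t 28.9 face [ 17.3 -60.  123. ] F [-0.4  0.5  0.4] ang [-0.1 20.   0.2] w 0.7
wrist 0.0 [[298.4, 136.0], [298.4, 164.9], [298.2, 254.4]]
wrist 0.04 [[298.2, 133.8], [298.2, 163.5], [298.0, 255.2]]
wrist 0.065 [[298.3, 132.5], [298.2, 162.6], [298.1, 255.7]]
wrist 0.12 [[298.8, 129.3], [298.7, 160.4], [298.6, 256.8]]
top 0.0 [[364.9, 247.7], [366.3, 234.9], [370.8, 195.4]]
top 0.04 [[364.9, 248.7], [366.4, 235.8], [370.9, 196.1]]
top 0.065 [[364.9, 249.4], [366.4, 236.4], [370.9, 196.5]]
top 0.12 [[364.6, 250.8], [366.1, 237.7], [370.7, 197.4]]
164 [(281, 172), (283, 174), (285, 173), (287, 170), (289, 176), (291, 178), (293, 173), (295, 174), (297, 143), (299, 129), (301, 131), (303, 135), (305, 132), (307, 133), (309, 133), (311, 132), (313, 132), (315, 133), (317, 132), (319, 132)]
235 [(355, 61), (356, 61), (357, 58), (358, 55), (359, 64), (360, 56), (361, 60), (362, 62), (363, 59), (364, 66), (365, 61), (366, 56), (367, 64), (368, 57), (369, 63), (370, 65), (371, 67), (372, 61), (373, 60), (374, 63), (375, 64), (376, 62)]
tape 0.98
marker 0.82
stamp 0.21
ink 0.39
stapler 0.0
mug 0.39
tin 0.33
```

The force sequence (7 N, drop to 0, rubber stop 1.5 mm further, 23 N) and the views both show the cover shut and latched. I'll withdraw the arm and compare the bystanders.

```bash
python3 -m crank '0.015 0.04 -0.04 0 0 0; 0.03 0.08 -0.08 0 0 0; 0.03 0.12 -0.08 0 0 0; 0.03 0.165 -0.08 0 0 0; 0.03 0.21 -0.08 0 0 0; 0.03 0.255 -0.08 0 0 0; 0.03 0.3 -0.08 0 0 0; 0.03 0.345 -0.08 0 0 0; 0.03 0.385 -0.08 0 0 0; 0.03 0.385 -0.08 0 0 0' 0
python3 - <<'E'
from h import *
it=imaging.read_camera('top');si=imaging.read_camera('scene');cv2.imwrite('pics/t19.png',it[:,:,::-1]);cv2.imwrite('pics/s19.png',si[:,:,::-1])
def match(a,b,ctr,h):
    a=cv2.cvtColor(a,cv2.COLOR_BGR2GRAY);b=cv2.cvtColor(b,cv2.COLOR_BGR2GRAY);u,v=ctr
    T=a[v-h:v+h,u-h:u+h];W=b[v-h-8:v+h+8,u-h-8:u+h+8];m=cv2.matchTemplate(W,T,cv2.TM_CCOEFF_NORMED);_,s,_,l=cv2.minMaxLoc(m);return (l[0]-8,l[1]-8),round(s,2)
A=cv2.imread('pics/top0.png');B=it[:,:,::-1].copy();C=cv2.imread('pics/scene0.png');D=si[:,:,::-1].copy()
for n,c in dict(tape=(299,268),marker=(345,271),stamp=(411,250),ink=(415,196),stapler=(310,150),mug=(376,151),tin=(229,213)).items():print(n,match(A,B,c,14))
for n,c in dict(marker=(245,197),stamp=(209,252),ink=(256,280),stapler=(380,229),mug=(333,272),tin=(373,150),tape=(281,167)).items():print(n,match(C,D,c,14))
E
```

```text
clock: 30.05
tcp_pos: [502.2, 339.0, 288.7]
ee_rot: [3.14, -0.004, 3.073]
ft_force: [0.5, 0.5, -0.1]
width: 0.4
grip_force: 0.0
tape ((0, 0), 0.96)
marker ((0, 0), 0.99)
stamp ((0, 0), 0.99)
ink ((0, 0), 0.99)
stapler ((0, 0), 0.99)
mug ((0, 0), 0.98)
tin ((1, 0), 0.7)
marker ((-1, 1), 0.95)
stamp ((0, 0), 1.0)
ink ((0, 0), 1.0)
stapler ((0, 0), 0.99)
mug ((0, 0), 0.99)
tin ((-7, 8), 0.54)
tape ((0, 0), 0.94)
```

```bash
python3 -c "
from plant import workorder
print(workorder.sign_off())"
```

```text
the job is handed in; nothing more can be done
None
```

The job is handed in at about 30 s: the test button dropped the lever, the lever was reset and holds, and the cover was pressed to 23 N after the latch snapped in. The other items match their first pictures, but the match for the tin was poor, and the latch snap was judged from the force alone.

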